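# Clear the spatula from the seed dish and hold the hand magnifier over it

### The job

I want to look at the seeds in the open glass dish: slide the spatula that lies across it blade first into its narrow free slot in the slanted instrument block, fully home, and let go of it. Then draw the hand magnifier out of the block and hold it with the lens level and centred over the dish, about 9 cm above the bench, and finish while holding it there, keeping it still. Do not push the dish about, and leave the jar, the closed dishes and the forceps alone.

Things in the scene. Friction and masses are not known exactly. Their poses are not given: they have to be found in the camera images.
- dish: Open round glass dish, 90 mm outside diameter, 15 mm tall, wall 2.5 mm, 90 g, loose on the bench, small orange seeds on a black liner inside. Origin: centre of its underside; z up.
- spatula: Spatula, 65 g: steel blade 85 x 26 x 3 mm, wooden handle 95 x 16 (wide) x 12 mm, undersides flush. Origin: underside, centre line, where blade and handle meet; x to the blade's tip, y across, z out of the top. Starts flat across the dish's rim (underside 15 mm above the bench), handle towards the robot; the handle is clear of the dish from x = -40 to -95 mm.
- spatula_tip (a point): Middle of the end edge of the spatula's blade: x = 85, y = 0, z = 1.5 mm in the spatula's frame; axes as the spatula's.
- block: Beige block fixed to the bench, left or right of the dish. Foot 125 x 190 x 8 mm carries a slab 190 wide (y), 40 thick, 82 mm long, leaning 35 deg from upright to -x (the robot). In its end face (75 mm high at the near edge, 98 at the far) are a wide slot (magnifier) and, 105 mm to its +y, a narrow free one (spatula). Origin: centre of the foot's underside; z up.
- spatula_slot: The narrow free slot. Origin: centre of its floor; z out of the slot along its axis (up and back, 35 deg from vertical), y along its 34 mm width, x across its 10 mm gap; mouth at z = 78 mm. With the spatula home its tip is at z = 0, its x axis along this -z, its z axis along this x (or turned over), and 7 mm of blade shows; the handle does not enter.
- magnifier_slot: The wide slot that holds the magnifier. Origin: centre of its floor; z out of the slot along its axis (35 deg from vertical), y along its 70 mm width, x across its 14 mm gap; mouth at z = 62 mm.
- magnifier: Hand magnifier, 85 g: lens in an aluminium ring of 64 mm diameter, 10 mm thick; straight grey handle 16 mm wide (y), 12 mm thick (z), from x = -42 to -142 mm. Origin: lens centre; z square to the glass, x away from the handle. Starts loose in the wide slot, lens centre 32 mm above the slot's floor, handle outside, its x along the slot's -z, its z along the slot's x.
- jar: Bystander: small capped specimen jar, 44 mm diameter, 62 mm tall. Origin: centre of its underside.
- closed_dishes: Bystander: two closed plastic dishes in a stack, 92 mm diameter, 34 mm tall. Origin: centre of the underside.
- forceps: Bystander: steel forceps lying flat on the bench, 130 mm long (along x), 16 mm wide, 9 mm tall. Origin: its middle, on the bench.
Not all that is in view belongs to the job. Leave any red look-alike of the block alone.

How it is judged:
On the way, in this order (a step that is already met when the one before it is completed fails the run):
1. the spatula is fully home in its slot and let go (z of spatula_tip in the frame of spatula_slot between -0.006 and 0.012 m and y of spatula_tip in the frame of spatula_slot between -0.015 and 0.015 m and x of spatula_tip in the frame of spatula_slot between -0.008 and 0.008 m and angle between the x axis of spatula and the z axis of spatula_slot, either way round below 0.25 rad and contact force between the fingers and spatula below 0.2 N), for 0.2 s.
2. the magnifier is drawn clear of its slot, in the gripper (z of magnifier in the frame of magnifier_slot above 0.095 m and contact force between the fingers and magnifier above 1 N and contact force between magnifier and block below 0.2 N), for 0.1 s.
At the end, for the whole second after the job is handed in: Spatula home in its slot (tip within 12 mm of the floor, within 0.25 rad of its axis), released. Magnifier gripped, still, touching nothing else, level within 0.26 rad, lens centre within 25 mm of the dish's centre line, 50 to 130 mm above the bench. Dish upright, within 30 mm of its start (all of step 1 and angle between the z axis of magnifier and the z axis of dish, either way round below 0.26 rad and horizontal distance between magnifier and dish below 0.025 m and z of magnifier in the frame of dish between 0.05 and 0.13 m and contact force between the fingers and magnifier above 1 N and linear speed of each of magnifier, spatula below 0.03 m/s and angle between dish's own z axis and vertical below 0.1 rad and distance of dish from where it was at the start of the episode below 0.03 m and contact force between magnifier and block below 0.2 N and contact force between magnifier and dish below 0.2 N and contact force between magnifier and spatula below 0.2 N and contact force between magnifier and jar below 0.2 N and contact force between magnifier and closed_dishes below 0.2 N and contact force between magnifier and forceps below 0.2 N); the arm keeps its last pose, push and grip.
It fails at once if the dish is pushed more than 30 mm or tipped (distance of dish from where it was at the start of the episode above 0.03 m or angle between dish's own z axis and vertical above 0.25 rad).
It fails at once if the jar, the closed dishes or the forceps are moved more than 30 mm (distance of any of jar, closed_dishes, forceps from where it was at the start of the episode above 0.03 m).
It also fails if it takes over 72 s, if anything falls off the work surface, if the arm or the gripper's body presses on something with over 40 N, if the wrist force passes 120 N, or if a joint passes its speed limit or range.

### The arm

A 6-joint arm with a two-finger parallel gripper is mounted at the origin on the work surface. World frame = base frame: x ahead of the robot, y to its left, z up, the work surface at z = 0. Lengths are in m, angles in rad, forces in N, time in s.
With the tool pointing down it reaches from about 0.3 to 0.85 m from the base axis. Payload 4.2 kg.
Tool frame: the origin (TCP) lies at the very end of the fingers, on their centre line; the grasp point (between the pads) lies 19 mm behind it; z points along the fingers, y is the line along which they close (so a half turn about z gives the same grasp; the last joint's range is limited). The gripper opens to 91 mm and grips with 3 to 60 N. Pads are 32 mm wide; open, the fingers measure 118 mm over their backs; the gripper's body (76 mm by 178 mm) begins 60 mm behind the grasp point.
Start: joints at [-1.179, 0.32, 1.565, -0, 1.257, -0.02], TCP at [0.23, -0.527, 0.18] pointing down, gripper open.
Joint ranges: [-3.11, 3.11], [-0.84, 2.01], [0.21, 2.61], [-1.34, 4.49], [0.05, 2.63], [-2.56, 2.56]. Speed limits (rad/s): [2.57, 2.57, 3.14, 3.14, 3.14, 3.14].

### API

Orientations are given as a 3x3 rotation matrix whose columns are the frame's x, y, z axes.
In Python, from workcell import manip gives the robot as it stands. Calls block until the motion is done:
- manip.move_ptp(position, orientation): joint-space move of the TCP to a pose.
- manip.servo_line(position, frame=None, velocity=0.15): straight line of the TCP; frame=None keeps the orientation; velocity is the mean speed in m/s.
- manip.move_joints(angles): joint-space move.
- manip.set_gripper(opening): finger opening in m; the grip force is fixed at half the most; returns when the fingers have stopped.
- manip.dwell(seconds).
- manip.solve_ik(position, orientation): joint angles nearest the present ones, or None.
- manip.get_obs(): the state.
- manip.capture(name): name is "side" or "top" or "wrist"; returns a dict with "frame" (420x560x3 uint8, red, green, blue), "K" (3x3 intrinsics, pixels), "R" (3x3) and "t" (3): a world point X has camera coordinates R X + t. Camera axes: x right, y down, z forward; pixel columns grow to the right and rows downward; lengths in m; the calibration is good to about 2 mm. A picture is of the moment at which its call begins. There is no depth.
A pose or a line that the arm cannot do raises manip.PlanningError and nothing moves.
- manip.hand_in(): hands the job in; it is judged then, once.
The state is a dict: "time": time; "qpos": joint angles; "joint_velocities": joint speeds; "joint_torque": joint torques, N m; "position": TCP position; "tool_rot": TCP orientation; "wrist_force": force on the tool from outside, world axes, zero at the start; "moment": the same for the moment, N m; "opening": finger opening in m; "gripper_force": force on a finger pad.
Only numpy, scipy, OpenCV 4.12 (cv2) and the standard library are available. Lean on these libraries where they do the work, as an engineer would, in place of code of your own. Each camera call takes 0.05 s, during which the arm holds its last target. There are 200 camera calls.

## Working session

There is one attempt and no reset: what is moved stays moved. The work goes in short steps, each a Python script; the robot and the scene stay as the last script left them, time stands still between calls to the robot, and variables do not carry over. Pictures are saved under pics/ and viewed, at most 10 in all, crops included, and the job is handed in when it is done.

```bash
mkdir -p pics; python3 - <<'E'
from workcell import manip
import cv2,pickle
d={}
for n in("side","top"):
    c=manip.capture(n);d[n]=c;cv2.imwrite(f"pics/{n}0.png",cv2.resize(c["frame"][...,::-1],(800,600),interpolation=cv2.INTER_CUBIC))
    print(n,-c["R"].T@c["t"],c["K"][0,0],c["R"][2])
pickle.dump(d,open("c0.pkl","wb"))
o=manip.get_obs();print(o["time"],o["tool_rot"],o["opening"])
E
```

```text
side [0.18748044 0.62212168 0.69696945] 441.3841789074949 [ 0.37507772 -0.68980531 -0.61926193]
top [ 0.5181716  -0.08480399  1.28749177] 546.4039409143729 [ 0.04593225  0.01002137 -0.99889429]
0.1 [[ 9.16383612e-01  4.00300747e-01 -6.22341058e-04]
 [ 4.00301231e-01 -9.16382495e-01  1.43116796e-03]
 [ 2.59515193e-06 -1.56062276e-03 -9.99998782e-01]] 0.09091415270425351
```

View pics/top0.png

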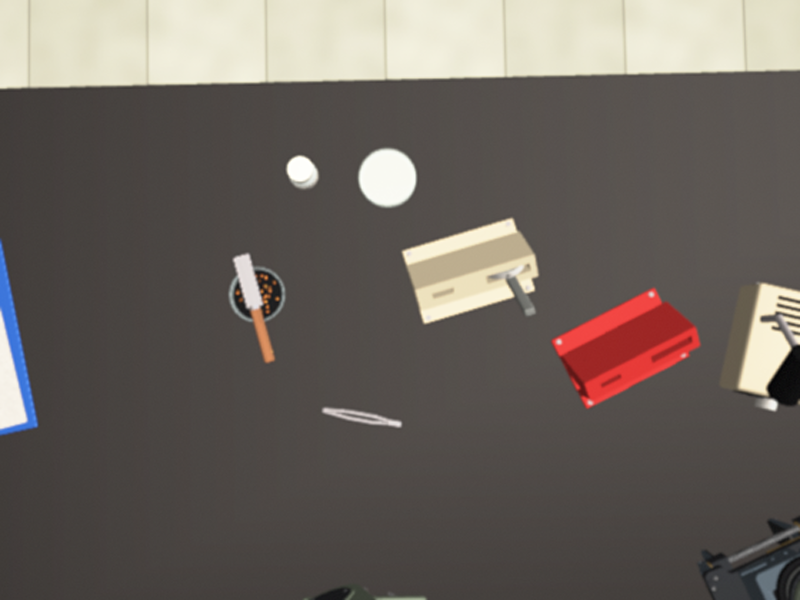

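View pics/side0.png

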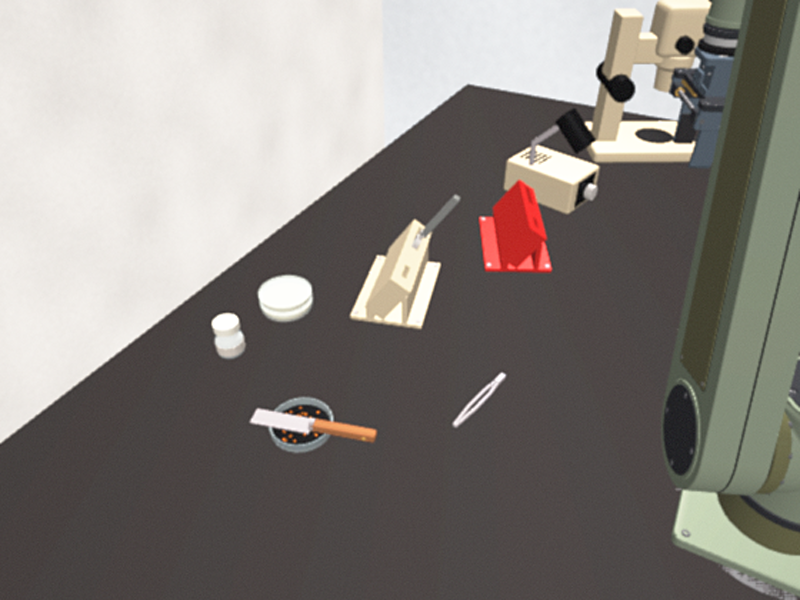

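The top view shows the dish at (257,294), with the spatula blade tip at (242,255) and its handle end at (269,361). The beige block is at about (470,270), with its narrow slot at (443,293) and the magnifier handle at (520,295). The red block is the decoy. The side view agrees.

```bash
cat > h.py <<'E'
import numpy as np,cv2,pickle
from workcell import manip
def back(c,px,z,s=800/560):
    u=(np.array(px,float)+.5)/s-.5
    C=-c["R"].T@c["t"]; d=c["R"].T@np.linalg.solve(c["K"],[*u,1.])
    return C+d*(z-C[2])/d[2]
def proj(c,X):
    p=c["K"]@(c["R"]@np.asarray(X)+c["t"]); return p[:2]/p[2]
def tri(obs,s=1.):   # obs: list of (cam,px)
    A=[];b=[]
    for c,px in obs:
        u=(np.array(px,float)+.5)/s-.5
        C=-c["R"].T@c["t"]; d=c["R"].T@np.linalg.solve(c["K"],[*u,1.]);d/=np.linalg.norm(d)
        P=np.eye(3)-np.outer(d,d); A.append(P);b.append(P@C)
    X,r,_,_=np.linalg.lstsq(np.vstack(A),np.hstack(b),rcond=None)
    return X,float(np.sqrt(r[0])) if len(r) else 0
def down(a):  # tool down, tool y axis (closing line) at world angle a
    y=np.array([np.cos(a),np.sin(a),0]);z=np.array([0,0,-1.]);return np.c_[np.cross(y,z),y,z]
def grab(n,f,save=True):
    c=manip.capture(n);pickle.dump(c,open(f+".pkl","wb"));return c
E
python3 - <<'E'
from h import *
d=pickle.load(open("c0.pkl","rb"));t=d["top"];s=d["side"]
for n,a,z in[("dish",(257,294),.015),("tip",(242,255),.018),("hend",(269,361),.027),("foot NL(-x,+y)",(425,323),.008),("foot NR",(534,291),.008),("foot FL",(403,250),.008),("foot FR",(513,219),.008),("slot",(443,293),.08),("jar",(300,168),.062),("stack",(387,177),.034),("forc",(362,417),.009)]:
    print(n,back(t,a,z).round(4))
print(tri([(t,(269,361)),(s,(375,436))],800/560),tri([(t,(242,255)),(s,(254,416))],800/560))
print("slot",tri([(t,(443,293)),(s,(406,272))],800/560), "mag end",tri([(t,(529,310)),(s,(457,198))],800/560))
w=manip.capture("wrist");o=manip.get_obs();R=o["tool_rot"];C=-w["R"].T@w["t"]
print("wristcam in tool",R.T@(C-o["position"]),(w["R"]@R).round(3),w["K"][0,0])
E
```

```text
dish [0.5968 0.1648 0.015 ]
tip [0.661  0.1881 0.018 ]
hend [0.4873 0.1443 0.027 ]
foot NL(-x,+y) [ 0.544  -0.1091  0.008 ]
foot NR [ 0.5929 -0.2888  0.008 ]
foot FL [ 0.6649 -0.0754  0.008 ]
foot FR [ 0.7123 -0.2575  0.008 ]
slot [ 0.5885 -0.1366  0.08  ]
jar [0.7927 0.085  0.062 ]
stack [ 0.7812 -0.0521  0.034 ]
forc [ 0.3929 -0.0032  0.009 ]
(array([0.48584243, 0.1444209 , 0.02200446]), 0.0022164100238005776) (array([0.66026796, 0.18817525, 0.01322813]), 0.0022285509609915872)
slot (array([ 0.58667798, -0.1370737 ,  0.0851783 ]), 0.0023311760316070593) mag end (array([ 0.55347637, -0.25547689,  0.17513988]), 0.004192758999679213)
wristcam in tool [ 0.07342081 -0.00023094 -0.20518736] [[ 0.001  1.    -0.   ]
 [-0.966  0.001 -0.26 ]
 [-0.26   0.     0.966]] 325.49442637164424
```

```bash
python3 - <<'E'
from h import *
ok=[]
for i,(x,y) in enumerate([(.50,-.17),(.52,0.0),(.52,.15)]):
    R=down(-np.pi/2)  # tool y = -Y -> tool x
    R=np.c_[[-1,0,0],[0,1,0],[0,0,-1]].astype(float)
    if manip.solve_ik([x,y,.23],R) is None: print("noik",i); R[:,:2]*=-1
    manip.move_ptp([x,y,.23],R); c=grab("wrist",f"w{i}"); o=manip.get_obs();print(o["time"],o["qpos"])
    ok.append(c)
def crop(c,X,h,s):
    u=proj(c,X);x0,y0=int(u[0]-h[0]),int(u[1]-h[1]);x0=max(0,min(560-2*h[0],x0));y0=max(0,min(420-2*h[1],y0))
    print("crop origin",x0,y0,"scale",s)
    return cv2.resize(c["frame"][y0:y0+2*h[1],x0:x0+2*h[0],::-1],None,fx=s,fy=s,interpolation=cv2.INTER_CUBIC)
B=[.62,-.18,.06];S=[.56,.165,.02]
cv2.imwrite("pics/b.png",np.vstack([crop(ok[0],B,(133,50+50),3),])) if 0 else None
cv2.imwrite("pics/b0.png",crop(ok[0],B,(133,100),3))
cv2.imwrite("pics/b1.png",crop(ok[1],B,(133,100),3))
cv2.imwrite("pics/s.png",np.hstack([crop(ok[1],S,(66,100),3),crop(ok[2],S,(66,100),3)]))
E
```

```text
1.8583 [-3.50683886e-01  2.17191778e-01  1.58130022e+00 -2.64350602e-04
  1.34335447e+00 -1.91991747e+00]
2.625 [-2.43398841e-02  2.03901303e-01  1.59837812e+00 -1.06564784e-03
  1.33932863e+00 -1.59352265e+00]
3.325 [ 2.57114468e-01  2.38208665e-01  1.55310367e+00 -9.61466605e-04
  1.35058697e+00 -1.31177281e+00]
crop origin 143 177 scale 3
crop origin 8 162 scale 3
crop origin 344 108 scale 3
crop origin 230 108 scale 3
```

View pics/b0.png

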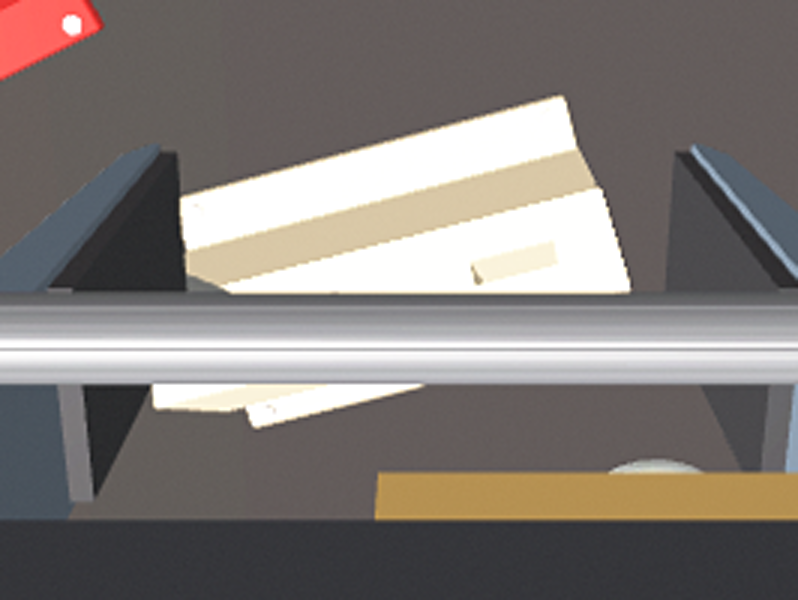

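View pics/b1.png

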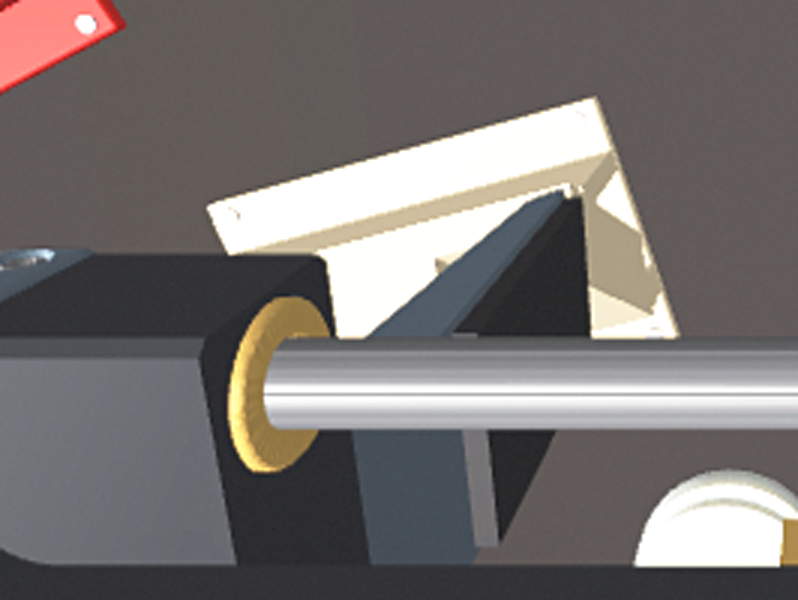

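View pics/s.png

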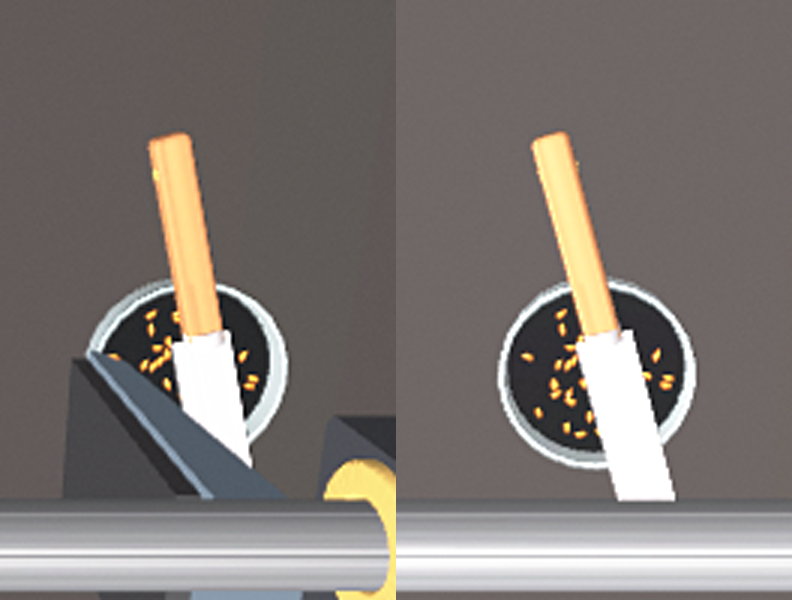

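The b0/b1 crops show the foot's near-left corner at (565,97)/(597,97) and the near-right corner at (207,206) in b1. In b0 the narrow slot mouth has corners (472,265), (553,242), (557,262) and (480,285). In the dish crop the handle end's middle is at (170,139)/(550,136), and the blade joint is at (204,334)/(602,334). The gripper hides part of the block, so I'll take two more views from further out.

```bash
python3 - <<'E'
from h import *
w=[pickle.load(open(f"w{i}.pkl","rb")) for i in range(3)]
P=lambda o,p:(np.array(p)+.5)/3-.5+o
for n,a,b in[("hend",(170,139),(154,136)),("joint",(204,334),(206,334))]:
    print(n,tri([(w[1],P((344,108),a)),(w[2],P((230,108),b))]))
# dish: rim top outline in view 2 (outer circle) left 498 right 696 top ~276 bottom 468
print("dish",back(w[2],P((230,108),(597-396,373)),.0145,1))
R=np.c_[[-1,0,0],[0,1,0],[0,0,-1]].astype(float)
ok=[]
for i,(x,y) in enumerate([(.66,-.10),(.66,-.22)]):
    manip.move_ptp([x,y,.29],R); c=grab("wrist",f"v{i}");ok.append(c)
    u=proj(c,[.58,-.19,.08]);x0,y0=int(np.clip(u[0]-133,0,294)),int(np.clip(u[1]-100,0,220));print(x0,y0,manip.get_obs()["time"])
    cv2.imwrite(f"pics/v{i}.png",cv2.resize(c["frame"][y0:y0+200,x0:x0+266,::-1],None,fx=3,fy=3,interpolation=cv2.INTER_CUBIC))
E
```

```text
hend (array([0.48779706, 0.14441432, 0.02280873]), 0.000649497668366966)
joint (array([0.57354775, 0.16709452, 0.02352095]), 0.00024566264567873965)
dish [0.59506689 0.16541394 0.0145    ]
77 14 4.5
175 14 5.1
```

View pics/v0.png

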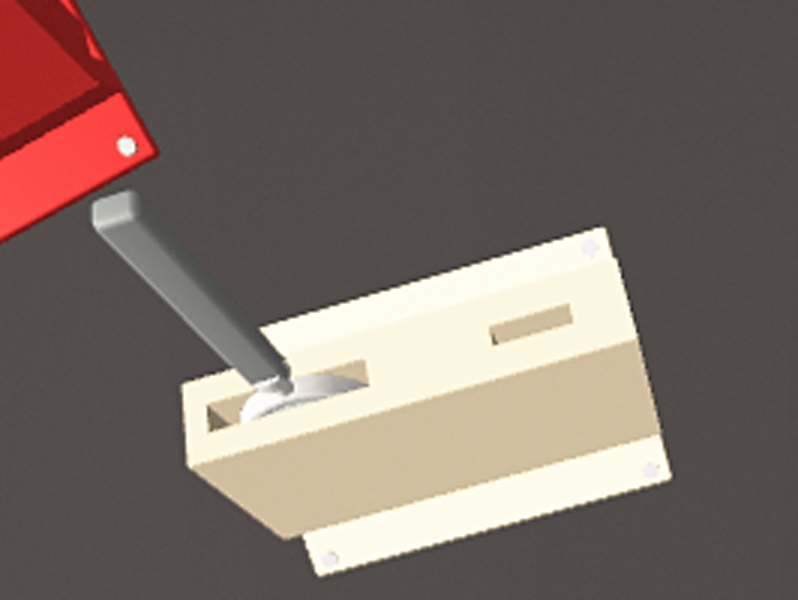

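View pics/v1.png

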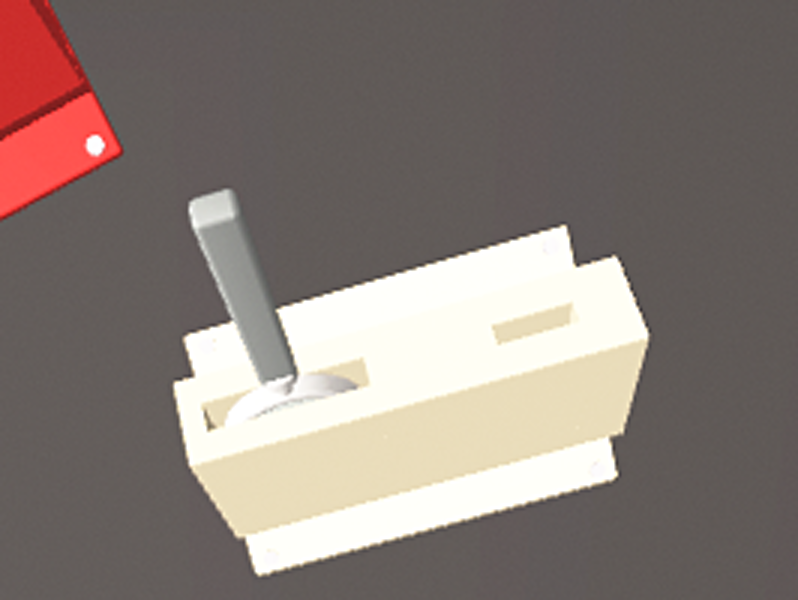

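In both views the block, both slots and the magnifier are unobstructed. The narrow slot corners run from (490,326) to (573,323), the foot corners are (607,228), (671,478) and (319,577) in v0, and the magnifier handle end is at (115,212) in v0 and (214,208) in v1. Next I fit the block model and check which grasp tilts the arm can reach.

```bash
cat > fit.py <<'E'
from h import *
from scipy.optimize import least_squares
v=[pickle.load(open(f"v{i}.pkl","rb")) for i in range(2)]
w=[pickle.load(open(f"w{i}.pkl","rb")) for i in range(2)]
c35,s35=np.cos(np.radians(35)),np.sin(np.radians(35))
def pt(k,xm,ys):
    t,a,b=k # type, near/far (-1/1), y sign
    if t=="f": return [a*.0625,b*.095,.008]
    h=dict(e=(.020,.095,0),s=(.005,.017,ys),m=(.007,.035,ys-.105))[t]
    return [xm+a*h[0]*c35,h[2]+b*h[1],.0865+a*h[0]*s35]
N,F,L,Rr=-1,1,1,-1
obs=[(v[0],(77,14),{("f",N,L):(607,228),("f",F,L):(671,478),("f",F,Rr):(319,577),("e",N,Rr):(183,384),("e",F,Rr):(190,466),("e",F,L):(637,339),("e",N,L):(615,257),
 ("s",N,Rr):(490,326),("s",N,L):(570,304),("s",F,L):(573,323),("s",F,Rr):(494,345),("m",N,Rr):(207,405),("m",F,Rr):(208,432),("m",N,L):(366,360),("m",F,L):(369,385)}),
 (v[1],(175,14),{("f",N,L):(566,226),("f",N,Rr):(185,337),("f",F,L):(617,478),("f",F,Rr):(260,576),("e",N,L):(617,257),("e",F,L):(648,336),("e",N,Rr):(174,383),("e",F,Rr):(193,466),
 ("s",N,Rr):(492,325),("s",N,L):(572,303),("s",F,L):(574,323),("s",F,Rr):(497,344),("m",N,Rr):(205,405),("m",F,Rr):(208,432),("m",N,L):(365,360),("m",F,L):(368,384)}),
 (w[0],(143,177),{("f",N,L):(565,97),("s",N,Rr):(472,265),("s",N,L):(553,242),("s",F,L):(557,262),("e",N,L):(603,189)}),(w[1],(8,162),{("f",N,L):(597,97),("f",N,Rr):(207,206)})]
def res(p):
    x,y,q,xm,ys,dz=p;Q=np.array([[np.cos(q),-np.sin(q),0],[np.sin(q),np.cos(q),0],[0,0,1]]);r=[]
    for c,o,d in obs:
        for k,u in d.items(): r+=list(proj(c,Q@pt(k,xm,ys)+[x,y,dz])-((np.array(u)+.5)/3-.5+o))
    return np.array(r)
if __name__=="__main__":
    f=least_squares(res,[.628,-.183,.26,-.03,.05,0],loss="soft_l1");print(f.x.round(4));print(res(f.x).reshape(-1,2).round(1).tolist())
    x,y,q,xm,ys,dz=f.x
    Q=np.array([[np.cos(q),-np.sin(q),0],[np.sin(q),np.cos(q),0],[0,0,1]])
    a=Q@[-s35,0,c35]
    ms=Q@[xm,ys,.0865]+[x,y,0];mm=Q@[xm,ys-.105,.0865]+[x,y,0]
    print("mouths",ms,mm,"axis",a)
    me=tri([(v[0],(np.array((115,212))+.5)/3-.5+[77,14]),(v[1],(np.array((214,208))+.5)/3-.5+[175,14])]);print("mag end",me,"expected",mm+a*.112)
    np.savez("geo.npz",Q=Q,a=a,ms=ms,mm=mm)
    yb=Q[:,1];xs=np.cross(yb,a)
    def toolR(ax,zz,beta,flip): # ax = object x, zz= object z
        tz=np.sin(beta)*ax-np.cos(beta)*zz; ty=np.cross(zz,ax)*flip; return np.c_[np.cross(ty,tz),ty,tz]
    sx=np.array([.5735-.4878,.1671-.1444,0]);sx/=np.linalg.norm(sx);print("spat yaw",np.arctan2(sx[1],sx[0]))
    jt=np.array([.5735,.1671,.021])
    for b in np.radians([20,25,30,35,40,45]):
        for fl in(1,-1):
            r=[]
            R=toolR(sx,np.array([0,0,1.]),b,fl);r.append(manip.solve_ik(jt-.069*sx+R[:,2]*.011,R))
            R=toolR(-a,xs,b,fl)
            for e in(0,.10):r.append(manip.solve_ik(ms+a*(.007+.069+e)+R[:,2]*.011,R))
            r.append(manip.solve_ik(mm+a*.07+R[:,2]*.019,R))
            print(round(np.degrees(b)),fl,[None if k is None else np.round(k,2).tolist() for k in r])
E
python3 fit.py
```

```text
[ 0.6297 -0.1814  0.2722 -0.0272  0.0547 -0.0007]
[[-0.2, -0.7], [1.0, 0.5], [-0.2, 0.1], [0.3, 0.1], [0.0, 0.2], [0.4, -0.2], [0.5, 0.3], [-0.3, 0.2], [-0.3, -0.2], [0.3, 0.2], [-0.2, 0.6], [0.2, -0.3], [0.6, 0.3], [-0.1, -0.6], [0.4, 0.6], [0.7, -0.4], [-0.5, -0.2], [0.8, 0.3], [-0.8, 0.2], [-0.3, -0.0], [0.3, 0.5], [0.2, 0.2], [-0.8, -0.1], [-0.7, 0.2], [-0.1, -0.2], [1.7, -0.1], [-0.1, 0.7], [-1.1, -0.5], [-0.1, 0.0], [-0.5, -0.9], [1.2, 0.6], [0.2, 0.0], [-1.2, -1.6], [-0.1, -1.1], [0.9, 0.5], [-0.9, -0.7], [-0.6, 0.4], [-0.0, -0.1]]
mouths [ 0.58887294 -0.13608214  0.0865    ] [ 0.61710468 -0.23721556  0.0865    ] axis [-0.55245473 -0.15421965  0.81915204]
mag end (array([ 0.55457883, -0.25452308,  0.17696469]), 0.0006245200250379426) expected [ 0.55522975 -0.25448816  0.17824503]
spat yaw 0.2589312460240916
20 1 [[0.27, 0.3, 2.2, -0.01, 0.3, -1.55], [-0.14, 0.67, 1.24, -0.24, 1.8, -1.97], [-0.17, 0.53, 1.29, -0.26, 1.88, -2.02], [-0.26, 0.75, 1.11, -0.3, 1.81, -2.1]]
20 -1 [[0.27, 0.3, 2.2, -0.01, 0.3, 1.59], [-0.14, 0.67, 1.24, -0.24, 1.8, 1.17], [-0.17, 0.53, 1.29, -0.26, 1.
[... 929 characters left out ...]
 [-0.32, 0.61, 1.28, -0.19, 1.55, 1.01]]
40 1 [[0.27, 0.33, 2.5, 3.16, 0.38, 1.56], [-0.21, 0.47, 1.47, -0.12, 1.44, -2.02], [-0.25, 0.34, 1.46, -0.13, 1.56, -2.08], [-0.34, 0.56, 1.34, -0.15, 1.46, -2.15]]
40 -1 [[0.27, 0.33, 2.5, 3.16, 0.38, -1.58], [-0.21, 0.47, 1.47, -0.12, 1.44, 1.12], [-0.25, 0.34, 1.46, -0.13, 1.56, 1.06], [-0.34, 0.56, 1.34, -0.15, 1.46, 0.99]]
45 1 [[0.27, 0.38, 2.57, 3.16, 0.6, 1.57], [-0.23, 0.42, 1.53, -0.09, 1.34, -2.05], [-0.28, 0.29, 1.52, -0.09, 1.48, -2.11], [-0.37, 0.52, 1.4, -0.11, 1.37, -2.18]]
45 -1 [[0.27, 0.38, 2.57, 3.16, 0.6, -1.57], [-0.23, 0.42, 1.53, -0.09, 1.34, 1.09], [-0.28, 0.29, 1.52, -0.09, 1.48, 1.03], [-0.37, 0.52, 1.4, -0.11, 1.37, 0.96]]
```

```bash
python3 - <<'E'
from h import *
w=[pickle.load(open(f"w{i}.pkl","rb")) for i in range(3)]
P=lambda o,p:(np.array(p)+.5)/3-.5+o
for z in(.023,.027):
  for n,a,b in[("hend",(170,139),(154,136)),("joint",(204,334),(206,334))]:
    print(z,n,back(w[1],P((344,108),a),z,1).round(4),back(w[2],P((230,108),b),z,1).round(4))
# segment handle/blade in w2 & side/top (orange-ish wood) for min area rect
for n,c in[("w2",w[2]),("top",pickle.load(open("c0.pkl","rb"))["top"])]:
    h=cv2.cvtColor(c["frame"],cv2.COLOR_RGB2HSV);m=cv2.inRange(h,(5,80,80),(25,255,255))
    k,l,s,ce=cv2.connectedComponentsWithStats(m);i=[j for j in range(1,k)];i=max(i,key=lambda j:s[j,4] if np.hypot(*(ce[j]-proj(c,[.535,.157,.027])))<25 else 0)
    r=cv2.minAreaRect(np.argwhere(l==i)[:,::-1].astype(np.float32));b=cv2.boxPoints(r);print(n,s[i,4],[back(c,p,.027,1)[:2].round(4).tolist() for p in b])
E
```

```text
0.023 hend [0.4882 0.1444 0.023 ] [0.4873 0.1444 0.023 ]
0.023 joint [0.5735 0.1673 0.023 ] [0.5739 0.1671 0.023 ]
0.027 hend [0.4878 0.143  0.027 ] [0.4869 0.1445 0.027 ]
0.027 joint [0.5723 0.1657 0.027 ] [0.5727 0.1669 0.027 ]
w2 836 [[0.4878, 0.1357], [0.4836, 0.1535], [0.5707, 0.1748], [0.5754, 0.156]]
top 333 [[0.5694, 0.1759], [0.5745, 0.1566], [0.4881, 0.133], [0.483, 0.1522]]
```

```bash
cat >> h.py <<'E'
g=np.load("geo.npz") ; Q,a,ms,mm=g["Q"],g["a"],g["ms"],g["mm"]; yb=Q[:,1];xs=np.cross(yb,a); UP=np.array([0,0,1.])
def toolR(ax,zz,beta,flip=1):
    tz=np.sin(beta)*ax-np.cos(beta)*zz; ty=np.cross(zz,ax)*flip; return np.c_[np.cross(ty,tz),ty,tz]
yaw=.246; sx=np.array([np.cos(yaw),np.sin(yaw),0]); jt=np.array([.5778,.1672,.021]); B=np.radians(20); G=.064; D=.013
E
python3 - <<'E'
from h import *
R=toolR(sx,UP,B); p=jt-G*sx+R[:,2]*D
manip.move_ptp(p-R[:,2]*.12,R); manip.set_gripper(.045)
c=grab("wrist","x0")
manip.servo_line(p,velocity=.1); o=manip.get_obs();print(o["time"],o["position"]-p,o["wrist_force"])
manip.set_gripper(0.0);o=manip.get_obs();print(o["time"],o["opening"],o["gripper_force"],o["wrist_force"],o["position"]-p)
manip.servo_line(p+[0,0,.12],velocity=.1);manip.dwell(.2)
o=manip.get_obs();print(o["time"],o["opening"],o["wrist_force"])
d={n:grab(n,"g_"+n) for n in("top","side")}
np.savez("grasp.npz",p=o["position"],R=o["tool_rot"])
im=[]
for n in d:
    u=proj(d[n],jt+[0,0,.12]);x0,y0=int(np.clip(u[0]-66,0,428)),int(np.clip(u[1]-66,0,288));print(n,x0,y0)
    im.append(cv2.resize(d[n]["frame"][y0:y0+132,x0:x0+132,::-1],None,fx=3,fy=3,interpolation=cv2.INTER_CUBIC))
cv2.imwrite("pics/grasp.png",np.hstack(im))
E
```

```text
8.9583 [2.36784003e-04 8.21107994e-05 5.56080207e-04] [ 0.5742576   0.37074952 -0.02786381]
9.75 0.0005018590319815181 0.0 [ 1.00768839 -0.32666965 -0.19971835] [-2.82996584e-05 -1.09249775e-05 -3.96886916e-05]
11.3 0.0003917366056241829 [ 0.00225007  0.65210211 -0.30754811]
top 100 145
side 143 186
```

View pics/grasp.png

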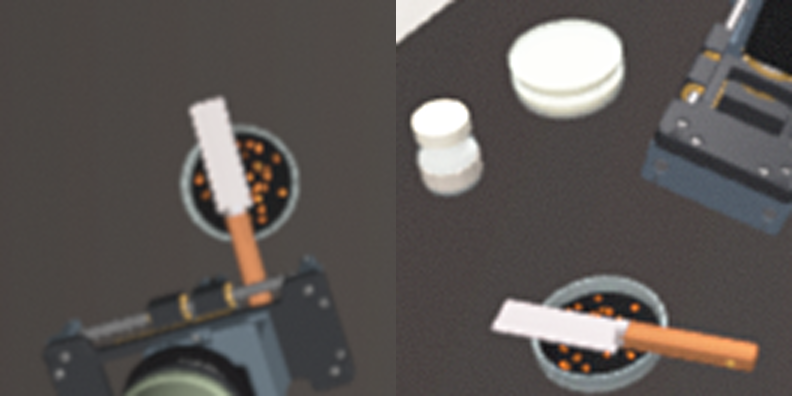

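The spatula still lies on the dish, with its tip at about (207,100) in the left crop, and the gripper has lifted empty. I'll check the tool pose and the timing numerically.

```bash
python3 - <<'E'
from h import *
o=manip.get_obs();R=toolR(sx,UP,B);print(o["tool_rot"].round(3),R.round(3),o["position"],o["qpos"],o["opening"])
x0=pickle.load(open("x0.pkl","rb"));C=-x0["R"].T@x0["t"]
p=jt-G*sx+R[:,2]*D;print("cam in tool",R.T@(C-(p-R[:,2]*.12)))
# wood pixels now vs before, and in x0
for n,f in[("top","g_top"),("side","g_side"),("x0","x0"),("w2","w2")]:
    c=pickle.load(open(f+".pkl","rb"))
    h=cv2.cvtColor(c["frame"],cv2.COLOR_RGB2HSV);m=cv2.inRange(h,(5,80,80),(25,255,255))
    k,l,s,ce=cv2.connectedComponentsWithStats(m);i=max(range(1,k),key=lambda j:s[j,4] if np.hypot(*(ce[j]-proj(c,[.535,.157,.027])))<60 else 0)
    r=cv2.minAreaRect(np.argwhere(l==i)[:,::-1].astype(np.float32));b=cv2.boxPoints(r);print(n,s[i,4],b.round(1).tolist(),"pred hend/joint top",[proj(c,jt+[0,0,.006]+k*sx).round(1).tolist() for k in(-.095,-.064,0)],"tcp grasp",proj(c,p).round(1))
c=pickle.load(open("c0.pkl","rb"))["side"]
h=cv2.cvtColor(c["frame"],cv2.COLOR_RGB2HSV);m=cv2.inRange(h,(5,80,80),(25,255,255));k,l,s,ce=cv2.connectedComponentsWithStats(m);i=np.argmax(s[1:,4])+1
print("side0",s[i,4],cv2.boxPoints(cv2.minAreaRect(np.argwhere(l==i)[:,::-1].astype(np.float32))).round(1).tolist())
E
```

```text
[[-0.912 -0.244  0.331]
 [-0.229  0.97   0.083]
 [-0.341 -0.    -0.94 ]] [[-0.911 -0.244  0.332]
 [-0.229  0.97   0.083]
 [-0.342  0.    -0.94 ]] [0.5199083  0.15266959 0.12844467] [ 0.26998717  0.13791405  2.01581786 -0.01373561  0.63956844 -1.53722362] 0.000678456106394929
cam in tool [ 0.07280439  0.0002489  -0.20519724]
top 202 [[174.1999969482422, 217.1999969482422], [182.5, 214.89999389648438], [188.8000030517578, 237.6999969482422], [180.5, 240.0]] pred hend/joint top [[188.2, 253.3], [184.8, 240.3], [177.8, 213.6]] tcp grasp [185.8 238.4]
side 472 [[217.3000030517578, 304.70001220703125], [218.6999969482422, 291.6000061035156], [263.8999938964844, 296.70001220703125], [262.5, 309.70001220703125]] pred hend/joint top [[261.6, 303.2], [246.4, 300.2], [215.6, 294.1]] tcp grasp [244.7 305.9]
x0 1217 [[267.8999938964844, 245.60000610351562], [269.20001220703125, 167.6999969482422], [293.29998779296875, 168.10000610351562], [292.0, 246.0]] pred hend/joint top [[284.2, 171.7], [284.2, 199.9], [284.2, 249.1]] tcp grasp [284.2 193.7]
w2 836 [[274.0, 153.6999969482422], [288.29998779296875, 150.3000030517578], [304.29998779296875, 217.60000610351562], [290.0, 221.0]] pred hend/joint top [[280.7, 152.0], [286.7, 176.0], [298.5, 222.7]] tcp grasp [287.5 176.9]
side0 472 [[217.3000030517578, 304.70001220703125], [218.6999969482422, 291.6000061035156], [263.8999938964844, 296.70001220703125], [262.5, 309.70001220703125]]
```

The poses agree and the spatula did not move at all. I'll go down again with the fingers open and look before closing.

```bash
python3 - <<'E'
from h import *
R=toolR(sx,UP,B); p=jt-G*sx+R[:,2]*D
manip.set_gripper(.06);print(manip.get_obs()["opening"])
c0=grab("wrist","y0")
manip.servo_line(p,velocity=.1);manip.dwell(.1);o=manip.get_obs();print(o["time"],o["position"]-p,o["opening"],o["wrist_force"])
cs=grab("side","y_side");cw=grab("wrist","y1");ct=grab("top","y_top")
f=lambda c,X,h:(lambda u:cv2.resize(c["frame"][int(u[1])-h:int(u[1])+h,int(u[0])-h:int(u[0])+h,::-1],(400,400),interpolation=cv2.INTER_CUBIC)[:300])
def f(c,X,h):
    u=proj(c,X);x,y=int(np.clip(u[0],h,560-h)),int(np.clip(u[1],h*.75,420-h*.75));k=int(h*.75);print(x-h,y-k,400/(2*h))
    return cv2.resize(c["frame"][y-k:y+k,x-h:x+h,::-1],(400,300),interpolation=cv2.INTER_CUBIC)
cv2.imwrite("pics/y.png",np.vstack([np.hstack([f(c0,p,120),f(cs,p,60)]),np.hstack([f(cw,p,120),f(ct,p,60)])]))
E
```

```text
0.05979950028416401
13.9 [0.00047512 0.0001361  0.00067858] 0.06006205887167945 [-0.49852226  1.07157913  0.41724129]
164 63 1.6666666666666667
184 260 3.3333333333333335
164 141 1.6666666666666667
125 193 3.3333333333333335
```

View pics/y.png

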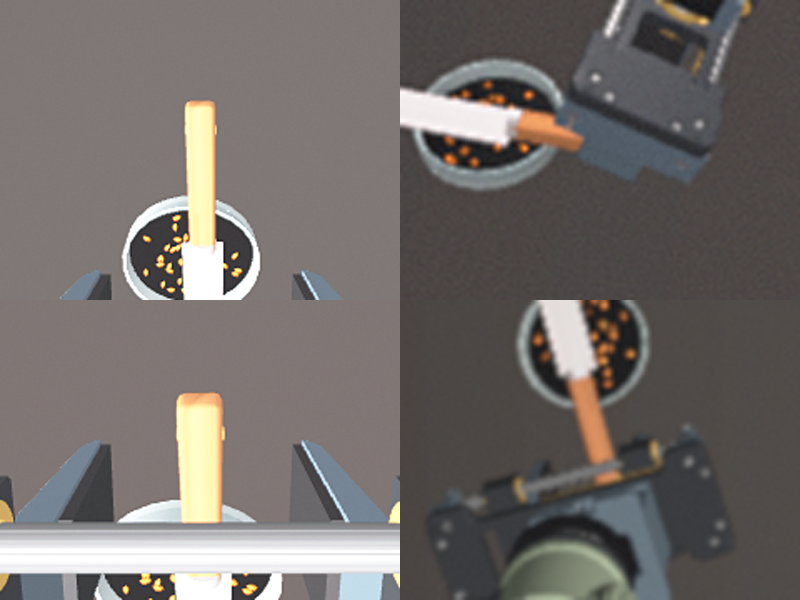

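The fingers now straddle the handle: in the lower-left panel it is at x≈200, centred between fingertips at 110 and 295. I'll close in stages and watch the opening.

```bash
python3 - <<'E'
from h import *
c=pickle.load(open("y1.pkl","rb"))
for s in(.03,.018,.01):
    manip.set_gripper(s);o=manip.get_obs();print(s,round(o["time"],2),o["opening"],o["gripper_force"],o["wrist_force"].round(2))
E
```

```text
0.03 14.68 0.02997312996712129 0.0 [-0.82  0.2   0.8 ]
0.018 15.09 0.01800672939529574 0.0 [-0.21 -0.28  0.11]
0.01 15.45 0.010457710524402617 0.0 [-0.38 -0.79  0.58]
```

Still no contact at 10 mm. I'll overlay the predicted fingertips and handle on the images to find the mismatch.

```bash
python3 - <<'E'
from h import *
R=toolR(sx,UP,B); p=jt-G*sx+R[:,2]*D; yy=np.cross(UP,sx)
def pan(c,X,h,W,H):
    u=proj(c,X);k=int(h*H/W);x,y=int(np.clip(u[0],h,560-h)),int(np.clip(u[1],k,420-k));s=W/(2*h)
    im=cv2.resize(c["frame"][y-k:y+k,x-h:x+h,::-1],(W,H),interpolation=cv2.INTER_CUBIC);print(x-h,y-k,s)
    def dr(pts,col):
        q=[tuple(int(v) for v in (proj(c,P)-[x-h,y-k]+.5)*s) for P in pts]
        for a_,b_ in zip(q,q[1:]+q[:1]): cv2.line(im,a_,b_,col,1)
    for sg in(1,-1): dr([p+R@[dx,sg*dy,0] for dx,dy in((-.016,.03),(.016,.03),(.016,.0435),(-.016,.0435))],(0,255,0))
    b=jt-[0,0,.006]
    for z in(0,.012): dr([b+sx*t+yy*q+UP*z for t,q in((-.095,.008),(-.095,-.008),(0,-.008),(0,.008))],(255,0,255) if z else (255,255,0))
    return im
L=lambda n:pickle.load(open(n+".pkl","rb"))
cv2.imwrite("pics/ov.png",np.vstack([np.hstack([pan(L("y_side"),p,50,400,360),pan(L("y1"),p,70,400,360)]),np.hstack([pan(L("y_top"),p,50,400,240),pan(grab("side","y2_side"),p,50,400,240)])]))
E
```

```text
194 260 4.0
214 168 2.857142857142857
135 208 4.0
194 275 4.0
```

View pics/ov.png

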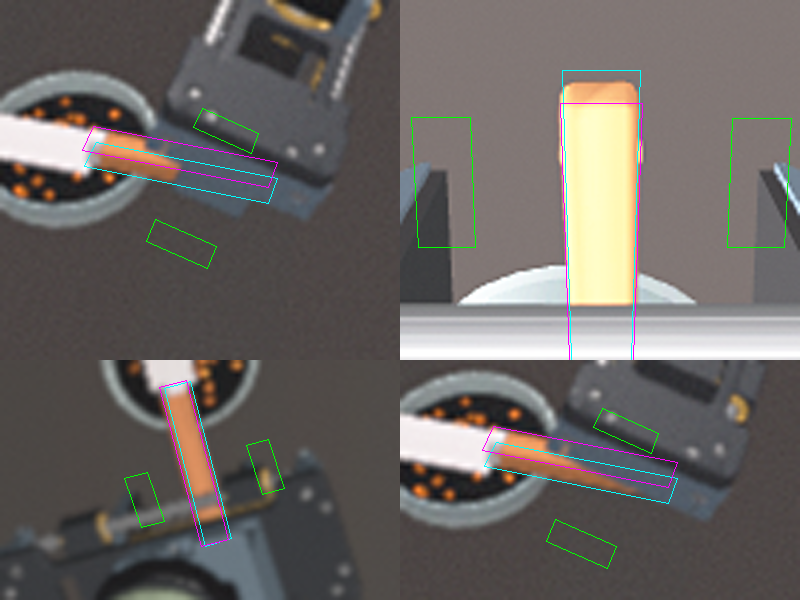

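The overlay shows the real fingertips about 35 mm short of the reported TCP along the tool axis. The wrist view gives an inner separation of 111 px at 60 mm opening, so a tip depth of 0.176 m instead of 0.213 m. The fingers therefore closed above the handle. I'll descend guarded along the tool axis to touch the bench, back off a little, then grip.

```bash
python3 - <<'E'
from h import *
R=toolR(sx,UP,B);tz=R[:,2]; p=jt-.067*sx+tz*D
for e in(.025,.04,.045):print(e,manip.solve_ik(p+tz*e,R))
manip.set_gripper(.045)
manip.servo_line(p+tz*.022,frame=R,velocity=.08);manip.dwell(.1)
f0=manip.get_obs()["wrist_force"];print(f0)
for e in np.arange(.024,.046,.002):
    manip.servo_line(p+tz*e,velocity=.04);o=manip.get_obs();f=o["wrist_force"]-f0
    print(round(e,3),round(o["time"],2),f.round(1),o["position"][2].round(4))
    if np.linalg.norm(f)>3.5:break
E
```

```text
0.025 [ 0.26965587  0.36352749  2.18921288 -0.03403942  0.24001012 -1.51550217]
0.04 [ 0.26937115  0.3956908   2.19150487 -0.03916537  0.20557216 -1.51049263]
0.045 [ 0.26927776  0.40646108  2.19200936 -0.04124108  0.19430453 -1.50845606]
[-0.62857509  0.19706075 -0.31318008]
0.024 16.97 [0.7 0.5 1.4] -0.0136
0.026 17.22 [1.  0.1 0.8] -0.0157
0.028 17.47 [ 0.2 -1.3  0.5] -0.0177
0.03 17.72 [ 1.  -0.4 -0. ] -0.0196
0.032 17.97 [ 0.6 -0.2  0.2] -0.0214
0.034 18.22 [-0.  -0.3  0.7] -0.0233
0.036 18.47 [ 0.3  0.2 -0.8] -0.0252
0.038 18.72 [-3.  -0.3  7.1] -0.0265
```

```bash
echo 'DL=.0332  # fingertips end this far short of the reported TCP' >> h.py; python3 - <<'E'
from h import *
R=toolR(sx,UP,B);tz=R[:,2]; p=jt-.067*sx+tz*(D+.034)
manip.servo_line(p,velocity=.04)
manip.set_gripper(0);o=manip.get_obs();print(o["time"],o["opening"],o["gripper_force"],o["wrist_force"])
if o["opening"]>.01:
    np.savez("grasp.npz",p=o["position"],R=o["tool_rot"])
    manip.servo_line(p+[0,0,.12],velocity=.12);manip.dwell(.1);o=manip.get_obs();print(o["time"],o["opening"],o["gripper_force"],o["wrist_force"])
    c=grab("top","l_top");s=grab("side","l_side")
E
```

```text
19.525 0.01565907758607832 29.966115653514862 [-0.03729113 -0.46274266  0.1209445 ]
20.775 0.015613878779668654 29.966594874858856 [ 0.33283125  0.92435512 -0.5077123 ]
```

```bash
cat > tip.py <<'E'
from h import *
def ends(c,tip,jn):
    """pixel centre of far end edge of bright blade and of blade start, along predicted line"""
    a_,b_=proj(c,jn),proj(c,tip);L=np.linalg.norm(b_-a_);u=(b_-a_)/L;n=np.array([-u[1],u[0]])
    h=cv2.cvtColor(c["frame"],cv2.COLOR_RGB2HSV).astype(int)
    m=(h[...,1]<60)&(h[...,2]>150)
    yx=np.argwhere(m);q=yx[:,::-1]-a_;t=q@u;w=q@n;k=(t>-5)&(t<L+14)&(abs(w)<14);t,w=t[k],w[k]
    sel=t>t.max()-4; out=[]
    prof=[(int(i),int(((t>=i)&(t<i+1)).sum()),round(float(w[(t>=i)&(t<i+1)].mean()),1) if ((t>=i)&(t<i+1)).any() else None) for i in range(-4,int(L)+14,3)]
    tt=t.max(); wl=np.polyfit(t,w,1); print("L",round(L,1),"tmax",round(tt,1),"tmin",round(t.min(),1),"line",wl.round(3),prof)
    pt=lambda s:a_+u*s+n*np.polyval(wl,s)
    return pt(tt),pt(t.min())
E
python3 - <<'E'
from tip import *
L=lambda n:pickle.load(open(n+".pkl","rb"))
c0=L("c0.pkl"[:-4])
for nm,T,S,dz in[("before",c0["top"],c0["side"],0),("lifted",L("l_top"),L("l_side"),.118)]:
    jn=jt+[0,0,dz-.003];tp=jn+.085*sx
    t=ends(T,tp,jn);s=ends(S,tp,jn)
    print(nm,"tip",tri([(T,t[0]),(S,s[0])]),"pred",tp,"joint",tri([(T,t[1]),(S,s[1])]),jn)
E
```

```text
L 36.2 tmax 37.0 tmin -2.0 line [-0.01  -1.091] [(-4, 0, None), (-1, 11, -1.4), (2, 13, -0.2), (5, 13, -0.9), (8, 12, -0.9), (11, 11, -0.7), (14, 12, -1.9), (17, 12, -2.1), (20, 14, -2.2), (23, 12, -1.1), (26, 11, -0.9), (29, 12, -1.1), (32, 11, -1.3), (35, 13, -0.7), (38, 0, None), (41, 0, None), (44, 0, None), (47, 0, None)]
L 40.1 tmax 40.8 tmin -3.5 line [-0.024 -0.194] [(-4, 2, -3.8), (-1, 12, -0.2), (2, 11, -0.4), (5, 11, -0.9), (8, 10, -1.0), (11, 11, -1.1), (14, 12, 0.5), (17, 12, -0.1), (20, 14, 0.2), (23, 13, -0.7), (26, 12, -1.5), (29, 11, -0.6), (32, 11, -1.2), (35, 11, -0.8), (38, 10, -1.9), (41, 0, None), (44, 0, None), (47, 0, None), (50, 0, None), (53, 0, None)]
before tip (array([0.66064585, 0.19123896, 0.01802468]), 0.0008746797843147134) pred [0.66024101 0.18789974 0.018     ] joint (array([0.5711959 , 0.16733505, 0.0195182 ]), 0.0021712214665802593) [0.5778 0.1672 0.018 ]
L 39.9 tmax 40.4 tmin -2.4 line [-0.001 -0.344] [(-4, 0, None), (-1, 12, -0.7), (2, 12, -0.4), (5, 12, -0.6), (8, 13, -0.3), (11, 13, -0.6), (14, 12, -0.3), (17, 12, -0.5), (20, 17, 2.0), (23, 14, -0.5), (26, 13, -0.8), (29, 13, -0.1), (32, 13, -0.9), (35, 13, -0.5), (38, 14, -0.5), (41, 0, None), (44, 0, None), (47, 0, None), (50, 0, None)]
L 43.4 tmax 57.4 tmin -3.1 line [ 0.097 -1.08 ] [(-4, 1, 4.9), (-1, 12, 1.7), (2, 11, -0.2), (5, 11, 0.3), (8, 11, -0.2), (11, 11, 0.2), (14, 11, -0.3), (17, 12, 0.0), (20, 11, -0.3), (23, 11, 0.1), (26, 11, -0.4), (29, 11, 0.1), (32, 10, 0.0), (35, 11, 0.0), (38, 11, 0.5), (41, 13, 1.0), (44, 17, 5.6), (47, 17, 5.0), (50, 18, 4.9), (53, 19, 4.8), (56, 18, 4.9)]
lifted tip (array([0.66830997, 0.19255086, 0.15239863]), 0.016344062282501896) pred [0.66024101 0.18789974 0.136     ] joint (array([0.5723946 , 0.16698213, 0.13346267]), 0.0005275725354550803) [0.5778 0.1672 0.136 ]
```

```bash
cat >> h.py <<'E'
def sp_pose(e,gr=None,off=0):
    """tool pose which puts the spatula's tip at slot z = e (m), from the recorded grasp"""
    g=np.load("grasp.npz");p0,R0=g["p"],g["R"];S0=np.c_[sx,np.cross(UP,sx),UP];tip0=jt+[0,0,-.006]+S0@[.085,0,.0015]
    S=np.c_[-a,yb,xs];A=S@S0.T;tip=ms+a*(e-.078)+off
    return tip+A@(p0-tip0),A@R0
E
python3 - <<'E'
from tip import *
o=manip.get_obs();q=[]
for e in(.16,.10,.0):
    p,R=sp_pose(e);q=manip.solve_ik(p,R);print(e,p.round(3),None if q is None else q.round(2))
p,R=sp_pose(.16);manip.servo_line(o["position"]+[-.02,-.05,.08],velocity=.2);manip.move_ptp(p,R)
p,R=sp_pose(.10);manip.servo_line(p,velocity=.1);manip.dwell(.1)
o=manip.get_obs();print(o["time"],o["position"]-p,np.abs(o["tool_rot"]-R).max(),o["opening"],o["wrist_force"])
for n in("side","top"):
    c=grab(n,"m_"+n);tp=ms+a*.022;jn=tp+a*.085;print(n,proj(c,tp),proj(c,jn));ends(c,tp,jn)
c=manip.capture("wrist");pickle.dump(c,open("m_w.pkl","wb"));print(proj(c,tp),proj(c,jn))
E
```

```text
0.16 [ 0.437 -0.178  0.242] [-0.2   0.45  1.38 -0.28  1.86 -2.05]
0.1 [ 0.47  -0.169  0.193] [-0.18  0.52  1.37 -0.26  1.8  -2.01]
0.0 [ 0.526 -0.154  0.111] [-0.15  0.66  1.32 -0.24  1.72 -1.96]
23.4333 [ 2.57583224e-05 -1.96914407e-04  5.14834682e-04] 0.0006040348651581429 0.015464352289430541 [ 1.11533376 -1.01104776 -0.49742476]
side [287.60137423 184.14795008] [309.22232237 161.16178699]
L 31.6 tmax 45.5 tmin -3.7 line [-0.205  6.54 ] [(-4, 1, 5.1), (-1, 4, 2.4), (2, 4, -0.7), (5, 4, -0.6), (8, 10, 8.7), (11, 13, 5.7), (14, 16, 4.6), (17, 13, 4.7), (20, 21, 2.1), (23, 26, 1.5), (26, 23, 0.9), (29, 20, -0.5), (32, 17, -1.6), (35, 13, 1.0), (38, 16, 1.2), (41, 16, -1.9), (44, 19, -4.7)]
top [311.88249694 209.66439724] [320.38469842 230.85205209]
L 22.8 tmax 36.6 tmin -4.8 line [-0.161  2.422] [(-4, 12, 5.2), (-1, 16, 5.6), (2, 23, 2.2), (5, 24, 1.0), (8, 22, 0.2), (11, 23, -0.2), (14, 19, -0.6), (17, 22, -1.2), (20, 22, -2.1), (23, 17, -1.8), (26, 8, -3.8), (29, 5, 0.5), (32, 4, 4.5), (35, 3, 3.7)]
[284.55343925 394.95637192] [284.50482074 332.21107597]
```

```bash
python3 - <<'E'
from h import *
f0=manip.get_obs()["wrist_force"]
S=np.c_[xs,yb,a]
for e in[.084,.079,.075,.071,.066,.06,.05,.04,.03,.02,.012,.008,.004,.002,0]:
    p,R=sp_pose(e);manip.servo_line(p,velocity=.05);o=manip.get_obs();f=S.T@(o["wrist_force"]-f0)
    print(e,round(o["time"],2),f.round(1),round(o["opening"],4))
    if np.linalg.norm(f)>7: break
E
```

```text
0.084 24.05 [-0.8  0.   0.2] 0.0159
0.079 24.3 [-0.6 -0.6 -0.7] 0.0156
0.075 24.55 [-0.4 -0.2  0.2] 0.0157
0.071 24.8 [-0.4 -0.4  0.1] 0.0154
0.066 25.05 [-0.9  0.4 -0.4] 0.0157
0.06 25.32 [-0.3  0.5  0.4] 0.0163
0.05 25.67 [-1.   0.6 -0.2] 0.0159
0.04 26.02 [-0.3  0.1  0.6] 0.0159
0.03 26.37 [-0.3 -0.4 -0.4] 0.0158
0.02 26.72 [ 0.3  0.3 -0.8] 0.0158
0.012 27.02 [-1.2  0.4  0.9] 0.0157
0.008 27.27 [-0.8 -0.2  0. ] 0.0159
0.004 27.52 [-0.2  0.9 -0.2] 0.0157
0.002 27.77 [-0.3  0.  -0.4] 0.0155
0 28.02 [0.7 0.2 5. ] 0.016
```

```bash
cat >> h.py <<'E'
DM=.015; yf=np.arctan2(.165,.596)
def mag_pose(M,c):   # M: magnifier axes, c: lens centre -> tool pose gripping the handle at x=-100 mm
    R=toolR(M[:,0],M[:,2],B); return c-.1*M[:,0]+R[:,2]*(DM+DL),R
MS=np.c_[-a,yb,xs]; MF=np.c_[[np.cos(yf),np.sin(yf),0],[-np.sin(yf),np.cos(yf),0],UP]
E
python3 - <<'E'
from h import *
c0=mm-a*.030
for M,c in((MS,c0),(MS,c0+a*.1),(MF,np.array([.596,.165,.2])),(MF,np.array([.596,.165,.09]))):
    p,R=mag_pose(M,c);q=manip.solve_ik(p,R);print(p.round(3),None if q is None else q.round(2))
manip.set_gripper(.05);o=manip.get_obs();print(o["time"],o["opening"],o["wrist_force"].round(1))
manip.servo_line(o["position"]-o["tool_rot"][:,2]*.1,velocity=.12)
p,R=mag_pose(MS,c0);pp=p-R[:,2]*.1
manip.servo_line(pp,frame=R,velocity=.12)
c=grab("side","r_side");t=grab("top","r_top");grab("wrist","r_w")
# wood handle end of inserted spatula: expected vs seen
jn=ms+a*.007
for n,im in(("side",c),("top",t)):
    h=cv2.cvtColor(im["frame"],cv2.COLOR_RGB2HSV);m=cv2.inRange(h,(5,100,80),(22,255,255))
    k,l,s,ce=cv2.connectedComponentsWithStats(m);cc=proj(im,jn+a*.05)
    i=min(range(1,k),key=lambda j:np.hypot(*(ce[j]-cc))+(0 if s[j,4]>20 else 1e3))
    print(n,s[i],ce[i],cv2.boxPoints(cv2.minAreaRect(np.argwhere(l==i)[:,::-1].astype(np.float32))).round(1).tolist(),"exp",proj(im,jn),cc,proj(im,jn+a*.095))
print(manip.get_obs()["time"])
E
```

```text
[ 0.552 -0.255  0.104] [-0.27  0.74  1.19 -0.31  1.74 -2.09]
[ 0.497 -0.271  0.186] [-0.31  0.61  1.24 -0.33  1.81 -2.15]
[0.516 0.143 0.155] [ 0.24  0.1   1.99  0.01  0.71 -1.61]
[0.516 0.143 0.045] [ 0.24  0.24  2.15  0.02  0.4  -1.62]
28.7083 0.049923919507707366 [0.1 0.1 0. ]
side [285 162  29  27 217] [299.65437788 174.75576037] [[283.79998779296875, 184.60000610351562], [309.8999938964844, 160.6999969482422], [314.5, 165.6999969482422], [288.3999938964844, 189.6999969482422]] exp [284.00744216 187.96881437] [296.23793938 174.96604493] [307.88797875 162.58038528]
top [370 148   7   5  22] [372.95454545 149.77272727] [[369.3999938964844, 149.8000030517578], [375.0, 147.0], [376.3999938964844, 149.8000030517578], [370.79998779296875, 152.60000610351562]] exp [310.48809249 206.18951368] [315.25522838 218.06931093] [319.85427351 229.53022268]
30.8667
```

```bash
python3 - <<'E'
from h import *
c0=mm-a*.030;p,R=mag_pose(MS,c0);f0=manip.get_obs()["wrist_force"]
ok=True
for k in(.05,.03,.015,.007,0):
    manip.servo_line(p-R[:,2]*k,velocity=.08);o=manip.get_obs();f=o["wrist_force"]-f0;print(k,f.round(1))
    if np.linalg.norm(f)>6:ok=False;break
if ok:
    manip.set_gripper(0);o=manip.get_obs();print(o["time"],o["opening"],o["gripper_force"],o["wrist_force"].round(1))
    if o["opening"]>.01:
        np.savez("mgrasp.npz",p=o["position"],R=o["tool_rot"])
        for d in(.01,.03,.06,.11):
            manip.servo_line(p+a*d,velocity=.08);o=manip.get_obs();print(d,round(o["time"],2),o["opening"],(o["wrist_force"]-f0).round(1))
        grab("side","q_side");grab("top","q_top")
E
```

```text
0.05 [ 0.4 -0.5  0.1]
0.03 [ 0.4 -0.6  0.4]
0.015 [0.1 0.1 0.7]
0.007 [ 0.6  0.  -0.2]
0 [ 0.6 -0.3  0.9]
33.4917 0.015304849453424339 29.99979168176651 [ 0.3 -0.6 -0.1]
0.01 33.77 0.016044698320284847 [ 0.5 -0.1 -0. ]
0.03 34.17 0.015631387700015677 [ 0.8  0.8 -0.2]
0.06 34.69 0.015831731261427562 [ 0.  -0.6 -0.3]
0.11 35.47 0.015616856322653836 [ 0.3 -0.5  0.2]
```

```bash
python3 - <<'E'
from h import *
o=manip.get_obs();p0=o["position"]
manip.servo_line(p0+[0,0,.12],velocity=.2)
manip.servo_line(p0+[0,.24,.12],velocity=.25)
p,R=mag_pose(MF,np.array([.596,.165,.2]));manip.move_ptp(p,R)
p,R=mag_pose(MF,np.array([.596,.165,.09]));manip.servo_line(p,velocity=.1);manip.dwell(.3)
o=manip.get_obs();print(o["time"],o["opening"],o["gripper_force"],o["position"]-p,o["wrist_force"].round(1))
L=lambda n:pickle.load(open(n+".pkl","rb"))
c0=L("c0");T=grab("top","e_top");S=grab("side","e_side")
X=np.array([.596,.165,.09])
for n,c,b in(("top",T,c0["top"]),("side",S,c0["side"])):
    u=proj(c,X)
    ring=[proj(c,X+MF@[.032*np.cos(k),.032*np.sin(k),0]) for k in np.arange(0,6.28,.785)]
    print(n,"lens",u.round(1),"ring",np.round(ring,1).tolist(),"handle start/end",proj(c,X+MF@[-.042,0,0]).round(1),proj(c,X+MF@[-.142,0,0]).round(1))
    d=np.abs(c["frame"].astype(int)-b["frame"]).sum(2)>60
    x0,y0=int(u[0])-26,int(u[1])-22
    g=cv2.cvtColor(c["frame"],cv2.COLOR_RGB2GRAY)[y0:y0+44,x0:x0+52]
    print(x0,y0);print("\n".join("".join(" .:-=+*#%@"[v//26] for v in r) for r in g))
E
```

```text
40.2417 0.015974756683253172 29.999745190143585 [2.01628828e-04 7.68041180e-05 3.88601870e-04] [ 0.1 -0.5 -1.1]
top lens [173.  204.1] ring [[169.0, 190.2], [160.3, 197.2], [159.0, 208.2], [165.9, 216.8], [177.0, 218.0], [185.7, 211.0], [186.9, 199.9], [180.0, 191.3]] handle start/end [178.3 222.3] [190.9 266.1]
146 182
::::::::::::::::::::::::::::::::::::::::::::::::::::
::::::::::::::::::::::::::::::::::::::::::::::::::::
::::::::::::::::::::::::::::::::::::::::::::::::::::
::::::::::::::::::::::::::::::::---:::::::::::::::::
::::::::::::::::::::::::::::------------::::::::::::
:::::::::::::::::::::::::---============---:::::::::
::::::::::::::::::::::::-=+++++======+++===--:::::::
::::::::::::::::::::::-=+***++=--::::--==++=--::::::
::::::::::::::::::::-=+*#%####**=-:....::-====--::::
::::::::::::::::::-=+*%%@%%%%%%%#*=-:.....:-=+=--:::
:::::::::::::::::-+*%%%%%#**##%%%%#*==:::...:=+=-:::
::::::::::::::::-+#%%%#**++++***#%%%#+--=:...:=+=-::
:::::::::::::::-+#%%#********#****#%%#==+-....-=+=-:
::::::::::::::-+#%%#********####***#%%*==:.....-===-
:::::::::::::-=#%%%#**********##****
[... 3396 characters left out ...]
++-::-=**++
::::::::::::-*#@@@@%%#########%%%%@@@@%#++=::::-***+
::::::::::::-=*#%@@@@%%%%%%%%%@@@@@@%#*++=-::::-====
:::::::::::::-+*#%%@@@@@@@@@@@@@@%##***+==::::::::--
::::::::::::::=+**###%%@@@@@@%%%##********==-:::::::
:::::::::::::::-+*****########********++++**+=-:::::
::::::::::::::::-=+*******##*********++++++***+=-:::
:::::::::::::::::-=+************+++++++++++++***+-::
::::::::::::::::-+**++++++++==---:-:---==++++++**+-:
:::::::::::::::-+*++++++==-::::-:......::--=++++***-
::::::::::::::=+*+++++=-::....-=:..........:-=+++*#=
:::::::::::::=**+++==-:.......::.............:-=++*+
::::::::::::=+*+++=-:..:-:................:--..-==+*
:::::::::::-+*+++=-:.:.:==:.....::::......-*=:..:-+*
```

```bash
python3 - <<'E'
from h import *
o=manip.get_obs();print(o["time"],np.abs(o["joint_velocities"]).max(),o["gripper_force"]);print(manip.hand_in())
E
```

```text
40.3417 0.0025827278667029663 29.999848008155823
the job is handed in; nothing more can be done
None
```

I handed the job in at 40.3 s, with no verdict returned: the spatula is home in its slot and released, and the magnifier is held still and level over the dish, lens about 9 cm above the bench.

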